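# Unstack the bowl and open the pickling jar to its stop

## Robot

A 7-joint arm with a two-finger parallel gripper is mounted at the origin on the work surface. World frame = base frame: x ahead of the robot, y to its left, z up, the work surface at z = 0. Lengths are in m, angles in degrees, forces in N, time in s.
With the tool pointing down it reaches from about 0.425 to 0.875 m from the base axis. Payload 4.7 kg.
Tool frame: the origin (TCP) lies at the very end of the fingers, on their centre line; the grasp point (between the pads) lies 19 mm behind it; z points along the fingers, y is the line along which they close (so a half turn about z gives the same grasp; the last joint's range is limited). The gripper opens to 87 mm and grips with 3 to 60 N. Pads are 19 mm wide; open, the fingers measure 117 mm over their backs; the gripper's body (75 mm by 190 mm) begins 51 mm behind the grasp point.
Start: joints at [67.156, 18.392, -4.016, 83.108, 1.295, 78.541, -3.26], TCP at [0.261, -0.595, 0.183] pointing down, gripper open.
Joint ranges: [-163.93, 163.93], [-17.29, 119.83], [-79.2, 71.16], [3.27, 140.29], [-89.18, 269.18], [5.43, 117.66], [-154.24, 154.24]. Speed limits (degrees/s): [147.25, 147.25, 180, 180, 180, 180, 180].

## Interface

Orientations are given as [roll, pitch, yaw] about the fixed x, y, z axes, in that order (R = Rz(yaw) Ry(pitch) Rx(roll)).
In Python, from cell import get_obs, read_camera, sign_off, silhouettes gives the robot as it stands.
- The arm moves only by the tool play_rows, never from a script. Its argument "steps" is a list that holds one entry, the list of rows, each a list of 7 numbers: the shift along the tool's x, y, z in m, then the turn, a rotation vector about the tool's x, y, z in rad, then the finger opening in m, from 0 to 0.087. A call has 1 to 12 rows; each row shifts and turns the commanded pose from where the row before left it, along the tool's axes as they then stand; what a row does not reach is not made up. A row lasts 1/10 s, in which the tool goes at most 50 mm and 8.59 degrees, less where a joint would pass 70% of its speed; a pose out of reach is approached as far as the arm can. A call is refused whole if a number of a shift passes 0.05 or a number of a turn 0.15, either way. A call with a gripper value outside its range is refused whole. The fingers move at their own pace and stop on an object; "force" is the grip in N (left out, the last holds). Time passes only in rows, so rows that do not move let the fingers close. It gives the time, the measured TCP pose, the force, the opening and the grip force at its end, in the units of the state.
- get_obs(): the state, without advancing time (a new reading comes with each control period).
- read_camera(name): name is "side" or "top"; returns a dict with "frame" (420x560x3 uint8, red, green, blue), "intrinsics" (3x3 intrinsics, pixels), "view" (4x4, takes a point from world to camera coordinates). Camera axes: x right, y up, looking along -z (the intrinsics and any distortion apply to the point x, -y, -z); pixel columns grow to the right and rows downward; lengths in m; the calibration is good to about 2 mm. A picture is of the moment at which its call begins. There is no depth.
- sign_off(): hands the job in; it is judged then, once.
Trained networks look in the newest picture that a camera, given by its name, has taken for a name from the list of things; names that differ only in an ending like _2 or _b are one class to them, and where a whole thing is asked for, a point or a joint stands for the part that bears it (a point fixed in the world has none). Each returns a list of dicts, best first, with "p" (0 to 1); they miss things now and then, are a little off and sometimes report something else, mostly with a low value. They report only what shows in the picture. A call takes as long as a camera call.
- silhouettes(camera, name): "pixels" (420x560 bool, what is visible of it) and "extent" ([left, top, right, bottom] in pixels, round what is visible of it).
The state is a dict: "time_s": time; "qpos": joint angles; "joint_velocities": joint speeds; "effort": joint torques, N m; "tool_pos": TCP position; "tool_rot": TCP orientation; "force": force on the tool from outside, world axes, zero at the start; "wrist_torque": the same for the moment, N m; "grip_width": finger opening in m; "grasp_force": force on a finger pad.
Only numpy, scipy, OpenCV 4.12 (cv2) and the standard library are available. Lean on these libraries where they do the work, as an engineer would, in place of code of your own. Each camera call takes 0.05 s, during which the arm holds its last target. There are 200 camera calls.

## Task

The small white bowl is stacked upside down on the lid of one of the two squat clip-top jars. Lift it off and set it down, still upside down and without dropping it, wholly on the round cork mat; then swing that jar's lid gently up and over until it meets its stop, and leave it standing open so the jar can air. Leave the other squat jar shut, and the colander, pestle and ladle where they are.

Things in the scene. Friction and masses are not known exactly. Their poses are not given: they have to be found in the camera images.
- bowl: Small white ceramic bowl, upside down, 0.18 kg. Origin: centre of its rim circle, underneath; z points up to the foot. Rim 106 mm across, 64 mm tall in all. Rounded sides close in to 52 mm across at 41 mm up; from 41 to 64 mm stands a straight round foot 54 mm across: grip it there, across the jar's y, so the fingers keep clear of the wire loop.
- mat: Round cork mat, 180 mm diameter, 8 mm thick, fixed. Origin: centre of its underside, on the table.
- jar_a: The squat glass clip-top jar that the bowl stands on; fixed to the shelf, empty. Outer diameter 120 mm, 110 mm tall without lid; lid top at 122 mm above the origin. Origin: centre of its underside. Its x axis points from the loop side (front, more or less towards the robot) to the hinge side, y runs along the hinge.
- hinge_a (a point): Point on the hinge axis of jar_a's lid, at the middle of the hinge: 60 mm along +x of the jar and 110 mm above its underside. The axis runs along the jar's y axis.
- loop_a (a point): Middle of the round cross-bar (9 mm thick, parallel to the hinge, 67 mm clear between its two wire legs) of the wire loop at the front of jar_a's lid; moves with the lid. From the hinge axis, lid shut: 125 mm towards the front, 57 mm up, so 45 mm above the lid's top. Pinch it from above, fingers on its front and rear; it turns between fingertips.
- lid_a (a joint): Hinge angle of jar_a's lid, rad: 0 shut, grows as the loop side rises and goes over, 1.8 at the stop (13 degrees past upright). Stiff hinge, stays where it is left; 3 N at the loop moves it. Green glass disc, 120 mm across, 12 mm thick with orange seal. Only 40 mm clear between lid and loop bar: lid open, part the fingers about 30 mm, then leave upwards.
- jar_b: The other squat clip-top jar, the same as jar_a in all sizes and axes, nothing on its lid; stays shut.
- lid_b (a joint): Hinge angle of jar_b's lid, 0 shut; stays shut.
- colander: Blue enamel colander, 220 mm across (264 mm over its two handles), 95 mm tall, loose. Origin: centre of its underside. Stays put.
- pestle: Wooden pestle, 182 mm long, 44 mm thick, lying loose on the table. Origin: underside, mid-length; x along it. Stays put.
- ladle: Stainless ladle, 255 mm long, lying loose. Origin: under the middle of its cup (88 mm across, 32 mm tall); handle towards -x. Stays put.

How it is judged:
By the outcome, as a careful person would: the job done as asked, in the order asked, and still so for the second after the job is handed in, with the robot touching nothing.
It also fails if it takes over 67 s, if anything falls off the work surface, if the arm or the gripper's body presses on something with over 40 N, if the wrist force passes 120 N, or if a joint passes its speed limit or range.

## Working session

There is one attempt and no reset: what is moved stays moved. The work goes in short steps, Python scripts to look and compute and a tool call to move; the robot and the scene stay as the last step left them, time stands still between calls to the robot, and variables do not carry over. Pictures are saved under pics/ and viewed, at most 10 in all, crops included, and the job is handed in when it is done.

Besides the shell and the picture viewer there is one more tool, called after "Call:" as name(argument=value, ...), one argument or row to a line, values as JSON. play_rows: Moves the arm, as the interface text tells. Its arguments: {"type":"object","properties":{"steps":{"type":"array","items":{"type":"array","items":{"type":"array","items":{"type":"number"}}}},"force":{"type":"number"}},"required":["steps"]}

```bash
mkdir -p pics; python3 - <<'E'
from cell import *
import cv2,numpy as np
o=get_obs();print({k:np.round(o[k],3) for k in('time_s','tool_pos','tool_rot','qpos','grip_width')})
for c in('side','top'):
    r=read_camera(c);cv2.imwrite(f'pics/{c}0.png',r['frame'][:,:,::-1]);print(c,np.round(r['intrinsics'],1).tolist(),np.round(r['view'],4).tolist(),[k for k in r])
    for n in('bowl','mat','jar_a','loop_a','lid_a','colander','pestle','ladle'):
        for s in silhouettes(c,n)[:3]:
            v,u=np.nonzero(s['pixels']);print(n,round(s['p'],2),s['extent'],round(u.mean(),1),round(v.mean(),1))
E
```

```text
{'time_s': np.float64(0.0), 'tool_pos': array([ 0.26 , -0.595,  0.182]), 'tool_rot': array([-1.79894e+02,  6.00000e-03,  2.36520e+01]), 'qpos': array([67.158, 18.436, -4.016, 83.175,  1.295, 78.54 , -3.26 ]), 'grip_width': np.float64(0.087)}
side [[442.9, 0.0, 276.7], [0.0, 442.9, 212.5], [0.0, 0.0, 1.0]] [[-0.7245, -0.6893, 0.0037, 0.4855], [0.4574, -0.4767, 0.7507, -0.3503], [-0.5156, 0.5456, 0.6607, -1.0003], [0.0, 0.0, 0.0, 1.0]] ['frame', 'intrinsics', 'view']
bowl 0.75 [295.9, 194.6, 333.3, 229.2] 313.1 212.9
mat 0.7 [349.0, 191.6, 410.4, 227.0] 379.4 208.3
jar_a 0.9 [289.1, 217.3, 343.6, 266.9] 314.9 241.6
jar_a 0.66 [88.4, 260.4, 206.1, 339.0] 144.8 298.3
jar_a 0.56 [221.4, 265.6, 280.5, 335.3] 249.3 297.9
loop_a 0.79 [294.2, 213.7, 343.3, 240.8] 320.1 229.1
lid_a 0.76 [293.4, 217.0, 343.2, 240.6] 319.1 228.5
lid_a 0.68 [220.7, 261.2, 281.0, 309.0] 248.7 286.7
colander 0.83 [87.7, 259.9, 203.3, 340.7] 144.9 298.0
pestle 0.91 [196.6, 205.6, 252.6, 236.5] 226.7 219.0
pestle 0.47 [291.6, 216.7, 345.0, 240.7] 318.7 228.9
ladle 0.75 [254.5, 176.1, 322.2, 207.4] 275.2 194.9
top [[389.6, 0.0, 283.2], [0.0, 389.6, 205.1], [0.0, 0.0, 1.0]] [[-0.0293, -0.9992, -0.0263, 0.101], [0.997, -0.0311, 0.071, -0.5888], [-0.0718, -0.0242, 0.9971, -1.0766], [0.0, 0.0, 0.0, 1.0]] ['frame', 'intrinsics', 'view']
bowl 0.56 [295.3, 204.4, 336.4, 246.5] 315.1 225.9
mat 0.69 [384.0, 206.7, 443.0, 272.5] 415.0 237.5
jar_a 0.6 [181.5, 215.8, 232.5, 274.7] 208.9 243.6
jar_a 0.43 [96.9, 138.1, 194.2, 223.2] 145.4 180.2
loop_a 0.7 [289.1, 211.8, 331.8, 255.7] 304.2 240.7
lid_a 0.92 [182.4, 215.8, 233.9, 273.5] 206.9 244.8
lid_a 0.82 [293.0, 217.1, 335.1, 257.3] 308.6 245.4
colander 0.83 [94.1, 139.6, 195.8, 221.4] 145.1 180.1
pestle 0.73 [242.4, 129.1, 306.8, 150.8] 277.6 138.5
pestle 0.73 [182.0, 215.6, 234.5, 277.0] 208.7 244.6
ladle 0.6 [314.9, 129.9, 404.9, 158.2] 341.2 145.0
```

View pics/side0.png

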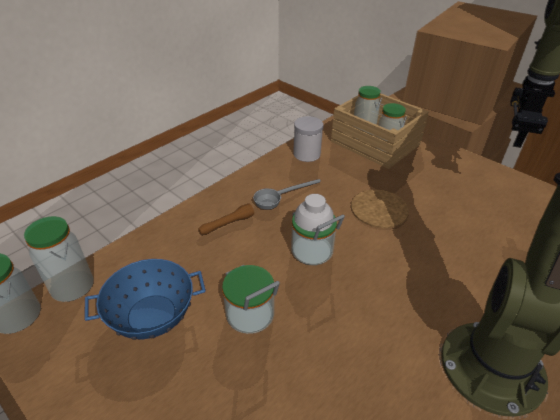

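View pics/top0.png

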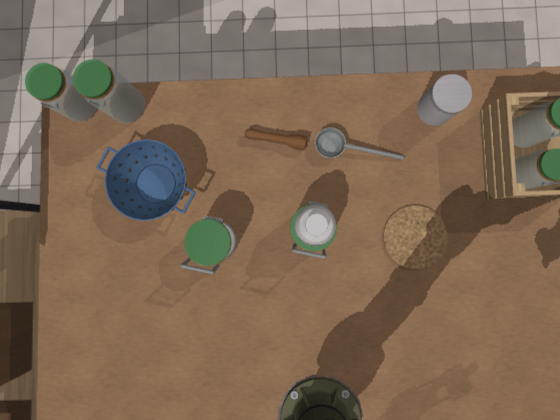

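Side view: the bowl is on the middle jar (bowl near 314,212; loop bar about 318,228 to 343,218), with the mat at 379,208. Top view: foot near 317,224, loop bar about 294,252 to 326,256, mat at 415,237. I'll zoom in next.

```bash
python3 - <<'E'
import cv2,numpy as np
a=cv2.imread('pics/side0.png')[185:270,275:355];b=cv2.imread('pics/top0.png')[190:275,275:355]
cv2.imwrite('pics/z.png',cv2.resize(np.hstack([a,b]),(800,425),interpolation=cv2.INTER_CUBIC))
E
```

```text
(no output)
```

View pics/z.png

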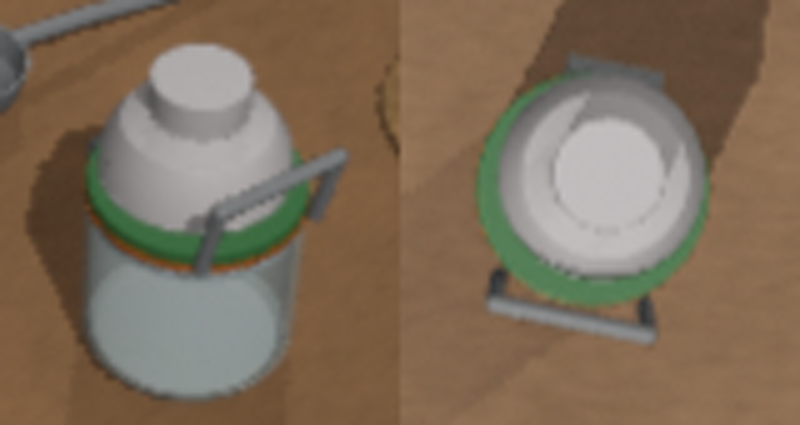

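```bash
cat >h.py <<'E'
import numpy as np,cv2
from cell import *
K={'side':np.array([[442.9,0,276.7],[0,442.9,212.5],[0,0,1]]),'top':np.array([[389.6,0,283.2],[0,389.6,205.1],[0,0,1]])}
V={'side':np.array([[-0.7245,-0.6893,0.0037,0.4855],[0.4574,-0.4767,0.7507,-0.3503],[-0.5156,0.5456,0.6607,-1.0003],[0,0,0,1]]),
'top':np.array([[-0.0293,-0.9992,-0.0263,0.101],[0.997,-0.0311,0.071,-0.5888],[-0.0718,-0.0242,0.9971,-1.0766],[0,0,0,1]])}
P={c:K[c]@np.diag([1,-1,-1])@V[c][:3] for c in K}
def proj(c,X):
    x=P[c]@np.r_[X,1];return x[:2]/x[2]
def tri(s,t):
    x=cv2.triangulatePoints(P['side'],P['top'],np.array(s,float),np.array(t,float)).ravel();X=x[:3]/x[3]
    return X,np.r_[proj('side',X)-s,proj('top',X)-t]
def onz(c,uv,z):
    M=P[c];A=np.c_[M[:,:2],-np.r_[uv,1]];return np.linalg.solve(A,-(M[:,2]*z+M[:,3]))[:2]
E
python3 - <<'E'
from h import *
np.set_printoptions(suppress=True,precision=4)
for n,s,t in(('foot',(315.2,200.0),(316.4,224.4)),('barL',(318,227.6),(293.4,250.4)),('barR',(343.2,215.8),(325,256.2)),('mat',(379.4,208.3),(415,237.5))):print(n,*tri(s,t))
print('lid',onz('top',(313.4,227.2),.122))
for c in K:print('mat',onz(c,{'side':(379.4,208.3),'top':(415,237)}[c],.008))
E
```

```text
foot [0.5314 0.0016 0.1871] [ 0.0728  0.0038 -0.0656 -0.0789]
barL [0.4714 0.0591 0.1668] [ 0.4754  0.0199 -0.4025 -0.4842]
barR [ 0.4538 -0.0181  0.1674] [-0.1523 -0.0013  0.13    0.1619]
mat [ 0.4904 -0.2853  0.0044] [ 0.2721 -0.0147 -0.2396 -0.3104]
lid [0.5256 0.0054]
mat [ 0.4891 -0.2808]
mat [ 0.491  -0.2849]
```

Call:
play_rows(
  steps=[
    [[0,0,-0.02,0,0,0.106,0.087],[0,0,-0.02,0,0,0.106,0.087],[0,0,-0.02,0,0,0.106,0.087],[0,0,-0.02,0,0,0.106,0.087],[0,0,-0.02,0,0,0.106,0.087],[0,0,-0.02,0,0,0.106,0.087]],
  ],
)

```text
time_s: 1.5
tool_pos: [0.2607, -0.5954, 0.3039]
tool_rot: [180.0, -0.0, -13.0]
force: [0.9, -0.5, -0.8]
grip_width: 0.087
grasp_force: 0.0
```

```bash
cat >>h.py <<'E'
from scipy.spatial.transform import Rotation as R
def go(pos,yaw):
    o=get_obs();r=R.from_euler('xyz',o['tool_rot'],degrees=True);g=R.from_euler('xyz',[180,0,yaw],degrees=True)
    print('t',round(float(o['time_s']),2),'at',np.round(o['tool_pos'],4),np.round(o['tool_rot'],2),'w',round(float(o['grip_width']),4),'F',np.round(o['force'],1),'q',np.round(o['qpos'],0))
    print('tool shift',np.round(r.inv().apply(np.array(pos)-o['tool_pos']),4),'turn',np.round((r.inv()*g).as_rotvec(),4))
E
python3 -c "
from h import *
go([.5314,.0016,.30],-12.8)"
```

```text
t 1.5 at [ 0.2607 -0.5954  0.3039] [179.99  -0.   -13.04] w 0.087 F [ 0.9 -0.5 -0.8] q [ 63.  17.   1.  71.  -0.  92. -39.]
tool shift [ 0.129  -0.6426  0.0038] turn [ 0.0002 -0.0001 -0.0041]
```

Call:
play_rows(
  steps=[
    [[0.004,-0.018,0,0,0,0,0.087],[0.007,-0.036,0,0,0,0,0.087],[0.007,-0.036,0,0,0,0,0.087],[0.007,-0.036,0,0,0,0,0.087],[0.007,-0.036,0,0,0,0,0.087],[0.007,-0.036,0,0,0,0,0.087],[0.007,-0.036,0,0,0,0,0.087],[0.007,-0.036,0,0,0,0,0.087],[0.007,-0.036,0,0,0,0,0.087],[0.007,-0.036,0,0,0,0,0.087],[0.007,-0.036,0,0,0,0,0.087],[0.007,-0.036,0,0,0,0,0.087]],
  ],
)

```text
time_s: 2.7
tool_pos: [0.4318, -0.2082, 0.3033]
tool_rot: [180.0, -0.0, -12.8]
force: [1.1, -1.1, 0.0]
grip_width: 0.0871
grasp_force: 0.0
```

Call:
play_rows(
  steps=[
    [[0.007,-0.036,0,0,0,0,0.087],[0.007,-0.036,0,0,0,0,0.087],[0.007,-0.036,0,0,0,0,0.087],[0.007,-0.036,0,0,0,0,0.087],[0.007,-0.036,0,0,0,0,0.087],[0.007,-0.036,0,0,0,0,0.087],[0.003,-0.012,0,0,0,0,0.087],[0,0,0,0,0,0,0.087]],
  ],
)

```text
time_s: 3.5
tool_pos: [0.526, 0.0049, 0.3029]
tool_rot: [-180.0, 0.0, -12.5]
force: [-0.4, -0.6, 0.1]
grip_width: 0.0867
grasp_force: 0.0
```

```bash
python3 -c "
from h import *
go([.5314,.0016,.167],-12.8)
for c in K:cv2.imwrite('pics/%s1.png'%c,read_camera(c)['frame'][100:310,195:475,::-1])
a=[cv2.imread('pics/%s1.png'%c) for c in K];cv2.imwrite('pics/m1.png',cv2.resize(np.vstack(a)[:,:],(800,600)) if 0 else cv2.resize(np.hstack(a),(800,300),interpolation=cv2.INTER_CUBIC))"
```

```text
t 3.5 at [0.526  0.0049 0.3029] [-1.7997e+02  1.0000e-02 -1.2550e+01] w 0.0867 F [-0.4 -0.6  0.1] q [  29.    3.  -33.   88.    2.   89. -107.]
tool shift [0.006  0.0021 0.1359] turn [-0.0005  0.0002  0.0044]
```

View pics/m1.png

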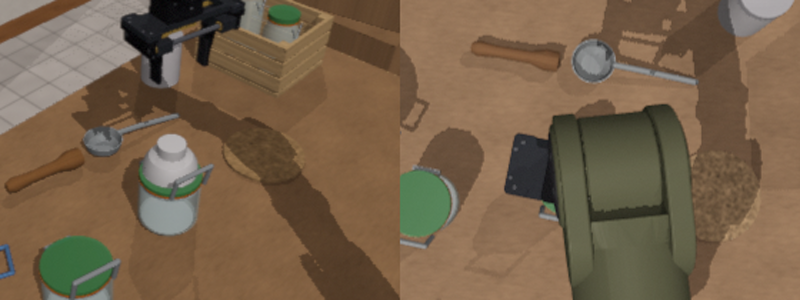

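The gripper is above the jar in the side view; the bowl is still in place. I'll check the fingertip projection before descending.

```bash
python3 - <<'E'
from h import *
im=read_camera('side')['frame'][:,:,::-1].copy()
for d,c in((0,(0,0,255)),(.0435,(0,255,0)),(-.0435,(0,255,0))):
    X=np.array([.526,.0049,.3029])+d*np.array([.217,.976,0]);u=proj('side',X);print(u)
    im[int(round(u[1])),int(round(u[0]))]=c
u=proj('side',[.5314,.0016,.186]);print(u)
cv2.imwrite('pics/z1.png',cv2.resize(im[90:230,260:380],(600,700))[:600] if 0 else cv2.resize(im[90:210,260:380],(600,600),interpolation=cv2.INTER_NEAREST))
E
```

```text
[319.03620637 164.69857077]
[304.55064599 170.57899775]
[333.03411016 159.01610845]
[315.228527   200.32396238]
```

View pics/z1.png

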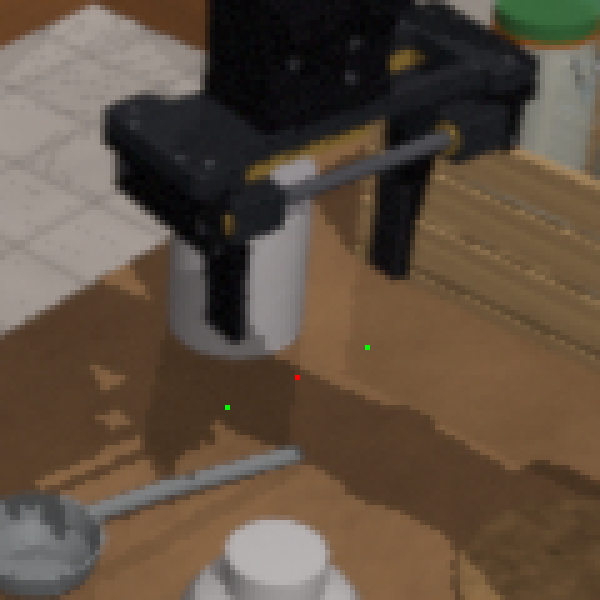

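The fingertips show at about (307,158) and (338,145). That is 13 px above where the reported pose puts them, so the gripper looks roughly 40 mm high. I'll descend partway, still above the foot on either reading, and look again.

Call:
play_rows(
  steps=[
    [[0.003,0.001,0.02,0,0,0,0.087],[0.003,0.001,0.025,0,0,0,0.087],[0,0,0.025,0,0,0,0.087],[0,0,0.02,0,0,0,0.087],[0,0,0.005,0,0,0,0.087],[0,0,0,0,0,0,0.087]],
  ],
)

```text
time_s: 4.25
tool_pos: [0.5306, -0.0021, 0.2076]
tool_rot: [180.0, 0.1, -12.9]
force: [-0.5, -0.2, -0.0]
grip_width: 0.0872
grasp_force: 0.0
```

```bash
cat >>h.py <<'E'
def zoom(name,box,pts=(),n=5,c='side'):
    l,t,r,b=box;im=read_camera(c)['frame'][:,:,::-1].copy()
    im=cv2.resize(im[t:b,l:r],None,fx=n,fy=n,interpolation=cv2.INTER_CUBIC)
    for X in pts:
        u=(proj(c,X)+.5-[l,t])*n;cv2.drawMarker(im,tuple(int(k) for k in u),(0,0,255),0,14,1)
    cv2.imwrite('pics/'+name,im)
E
python3 - <<'E'
from h import *
go([.5314,.0016,.167],-12.8)
o=get_obs();r=R.from_euler('xyz',o['tool_rot'],degrees=True);p=o['tool_pos']
zoom('z2.png',(260,130,380,240),[p,p+r.apply([0,.0435,0]),p-r.apply([0,.0435,0])])
E
```

```text
t 4.25 at [ 0.5306 -0.0021  0.2076] [ 1.7996e+02  6.0000e-02 -1.2920e+01] w 0.0872 F [-0.5 -0.2 -0. ] q [  29.    5.  -33.   97.    3.   79. -108.]
tool shift [ 0.     -0.0038  0.0406] turn [ 0.0008  0.0011 -0.0021]
```

View pics/z2.png

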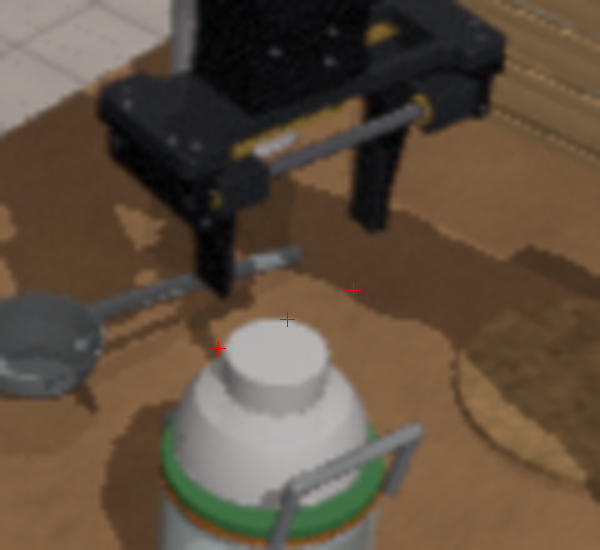

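Lateral alignment matches (tip midpoint at 293,260 against the predicted 287,319), but the tips are about 38 mm higher than reported. I'll go down another 40 mm and measure the tips numerically.

Call:
play_rows(
  steps=[
    [[0,-0.002,0.01,0,0,0,0.087],[0,0,0.01,0,0,0,0.087],[0,0,0.01,0,0,0,0.087],[0,0,0.01,0,0,0,0.087],[0,0,0,0,0,0,0.087],[0,0,0,0,0,0,0.087]],
  ],
)

```text
time_s: 4.9
tool_pos: [0.5314, 0.0014, 0.1676]
tool_rot: [180.0, 0.0, -12.8]
force: [0.3, 0.7, 0.1]
grip_width: 0.0869
grasp_force: 0.0
```

```bash
cat >>h.py <<'E'
def tips():
    im=read_camera('side')['frame'].max(2)
    o=get_obs();r=R.from_euler('xyz',o['tool_rot'],degrees=True);p=o['tool_pos']
    for s in(1,-1):
        u=proj('side',p+r.apply([0,s*(o['grip_width']/2+.0075),0]))
        print('pred tip mid',np.round(u,1),'seen',[(c,int(max(np.nonzero(im[:int(u[1])+12,c]<50)[0],default=0))) for c in range(int(u[0])-9,int(u[0])+10,2)])
E
python3 - <<'E'
from h import *
for i in range(3):go([.5314,.0016,.167],-12.8)
tips()
o=get_obs();r=R.from_euler('xyz',o['tool_rot'],degrees=True);p=o['tool_pos']
zoom('z3.png',(260,130,380,240),[p,p+r.apply([0,.0435,0]),p-r.apply([0,.0435,0])])
E
```

```text
t 4.9 at [0.5314 0.0014 0.1676] [ 1.800e+02  4.000e-02 -1.278e+01] w 0.0869 F [0.3 0.7 0.1] q [  28.    6.  -33.  100.    4.   74. -109.]
tool shift [-0.     -0.0002  0.0006] turn [0.0001 0.0007 0.0003]
t 4.9 at [0.5314 0.0014 0.1676] [ 1.800e+02  4.000e-02 -1.278e+01] w 0.0869 F [0.3 0.7 0.1] q [  28.    6.  -33.  100.    4.   74. -109.]
tool shift [-0.     -0.0002  0.0006] turn [0.0001 0.0007 0.0003]
t 4.9 at [0.5314 0.0014 0.1676] [ 1.800e+02  4.000e-02 -1.278e+01] w 0.0869 F [0.3 0.7 0.1] q [  28.    6.  -33.  100.    4.   74. -109.]
tool shift [-0.     -0.0002  0.0006] turn [0.0001 0.0007 0.0003]
pred tip mid [330.  198.7] seen [(320, 166), (322, 165), (324, 164), (326, 164), (328, 186), (330, 187), (332, 188), (334, 188), (336, 177), (338, 169)]
pred tip mid [299.  212.6] seen [(289, 182), (291, 184), (293, 186), (295, 188), (297, 195), (299, 199), (301, 201), (303, 201), (305, 186), (307, 185)]
```

View pics/z3.png

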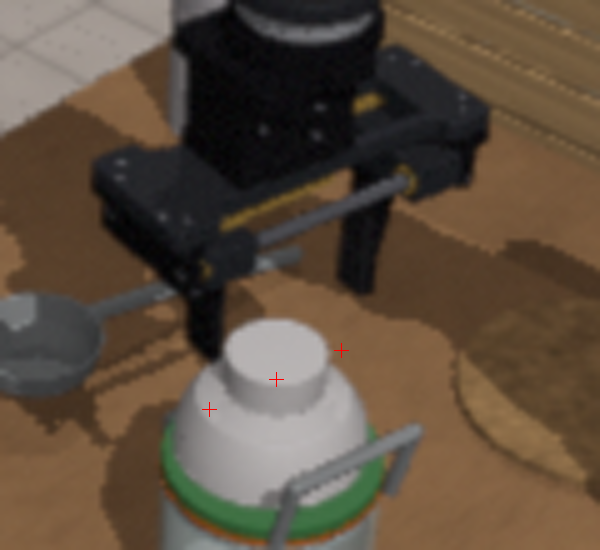

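```bash
python3 - <<'E'
from h import *
o=get_obs();r=R.from_euler('xyz',o['tool_rot'],degrees=True);p=o['tool_pos']
B=[p+r.apply([a*.0375,b*.095,-.07]) for a in(1,-1) for b in(1,-1)]+[p+r.apply([0,b*.095,-.07]) for b in(1,-1)]+[p]
zoom('t3.png',(240,170,360,270),B,5,'top')
cv2.imwrite('pics/t3.png',cv2.copyMakeBorder(cv2.imread('pics/t3.png'),0,0,0,0,0))
for X in B:print(np.round((proj('top',X)+.5-[240,170])*5),np.round((proj('side',X)+.5-[260,130])*5))
E
```

```text
[615. 229.] [383. 178.]
[200. 149.] [ 86. 300.]
[584. 394.] [477. 249.]
[168. 312.] [174. 381.]
[600. 311.] [429. 212.]
[184. 230.] [129. 340.]
[382. 274.] [276. 379.]
```

View pics/t3.png

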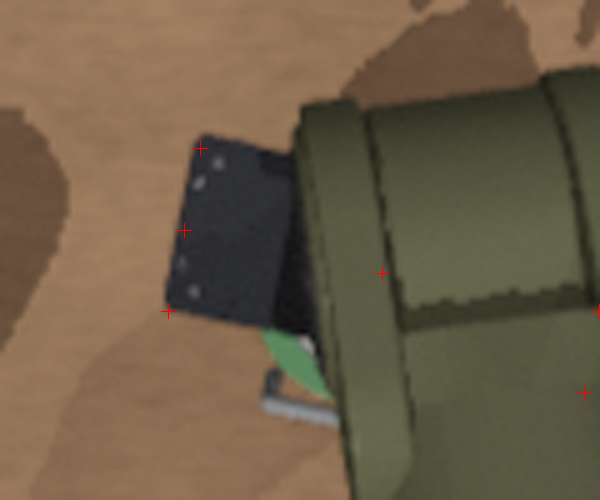

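Top view: the body corners at (203,135) and (167,305) match the predicted footprint, only slightly larger and shifted as a higher tool would be. So xy is right and the fingertips really are about 37 mm above the reported z. I'll descend that much more.

Call:
play_rows(
  steps=[
    [[0,0,0.01,0,0,0,0.087],[0,0,0.01,0,0,0,0.087],[0,0,0.005,0,0,0,0.087],[0,0,0.005,0,0,0,0.087],[0,0,0.004,0,0,0,0.087],[0,0,0,0,0,0,0.087],[0,0,0,0,0,0,0.087]],
  ],
)

```text
time_s: 5.75
tool_pos: [0.5317, 0.0014, 0.134]
tool_rot: [180.0, -0.0, -12.8]
force: [0.6, 0.3, 0.2]
grip_width: 0.087
grasp_force: 0.0
```

```bash
python3 - <<'E'
from h import *
go([.5314,.0016,.131],-12.8)
tips()
zoom('z4.png',(260,130,380,240))
E
```

```text
t 5.75 at [0.5317 0.0014 0.134 ] [ 1.800e+02 -1.000e-02 -1.279e+01] w 0.087 F [0.6 0.3 0.2] q [  28.    8.  -33.  103.    5.   71. -109.]
tool shift [-0.0003 -0.0001  0.003 ] turn [ 0.     -0.0002  0.0002]
pred tip mid [328.9 208.3] seen [(319, 177), (321, 176), (323, 175), (325, 175), (327, 195), (329, 197), (331, 198), (333, 194), (335, 187), (337, 180)]
pred tip mid [298.5 222.2] seen [(289, 194), (291, 196), (293, 198), (295, 199), (297, 208), (299, 210), (301, 211), (303, 206), (305, 196), (307, 195)]
```

View pics/z4.png

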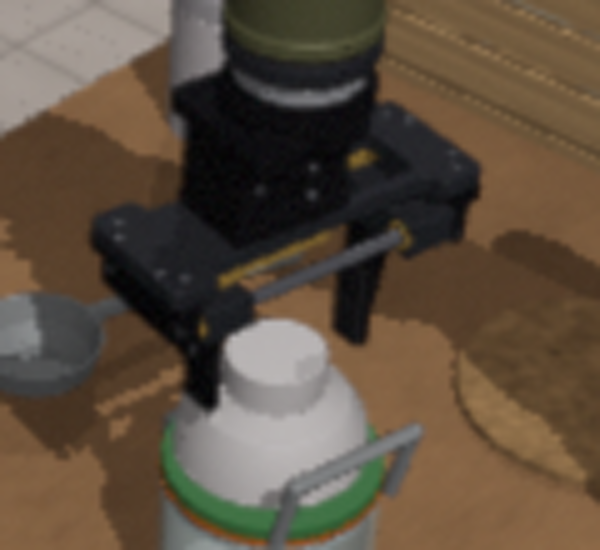

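Tips straddle the foot symmetrically, about 14 mm below its top. I'll go 5 mm lower and grip.

Call:
play_rows(
  steps=[
    [[0,0,0.003,0,0,0,0.087],[0,0,0.002,0,0,0,0.075],[0,0,0,0,0,0,0.065],[0,0,0,0,0,0,0.06],[0,0,0,0,0,0,0.055],[0,0,0,0,0,0,0.05],[0,0,0,0,0,0,0.045],[0,0,0,0,0,0,0.045],[0,0,0,0,0,0,0.045]],
  ],
  force=20,
)

```text
time_s: 6.75
tool_pos: [0.5317, 0.0016, 0.129]
tool_rot: [-180.0, -0.0, -12.8]
force: [0.3, 0.6, 0.7]
grip_width: 0.0536
grasp_force: 20.0
```

Call:
play_rows(
  steps=[
    [[0,0,-0.005,0,0,0,0.045],[0,0,-0.01,0,0,0,0.045],[0,0,-0.015,0,0,0,0.045],[0,0,-0.02,0,0,0,0.045],[0,0,-0.02,0,0,0,0.045],[0,0,-0.01,0,0,0,0.045],[0,0,0,0,0,0,0.045],[0,0,0,0,0,0,0.045]],
  ],
)

```text
time_s: 7.55
tool_pos: [0.5314, 0.0014, 0.2087]
tool_rot: [180.0, 0.0, -12.8]
force: [0.3, -0.0, -1.8]
grip_width: 0.0539
grasp_force: 20.0
```

Call:
play_rows(
  steps=[
    [[0.001,0.01,0,0,0,0,0.045],[0.002,0.025,0,0,0,0,0.045],[0.002,0.03,0,0,0,0,0.045],[0.003,0.035,0,0,0,0,0.045],[0.003,0.035,0,0,0,0,0.045],[0.003,0.035,0,0,0,0,0.045],[0.003,0.035,0,0,0,0,0.045],[0.002,0.035,0,0,0,0,0.045],[0.002,0.03,0,0,0,0,0.045],[0.002,0.018,0,0,0,0,0.045],[0,0,0,0,0,0,0.045],[0,0,0,0,0,0,0.045]],
  ],
)

```text
time_s: 8.75
tool_pos: [0.4903, -0.2834, 0.2083]
tool_rot: [-179.9, 0.1, -12.8]
force: [-0.6, 0.3, -1.6]
grip_width: 0.0536
grasp_force: 20.0
```

```bash
python3 - <<'E'
from h import *
go([.49,-.284,.015],-12.8)
r=read_camera('side');cv2.imwrite('pics/side5.png',r['frame'][:,:,::-1])
for n in('bowl','lid_a'):
    for s in silhouettes('side',n)[:2]:print(n,s['p'],s['extent'])
print('pred foot top',proj('side',[.49,-.284,.266]))
E
```

```text
t 8.75 at [ 0.4903 -0.2834  0.2083] [-1.7991e+02  6.0000e-02 -1.2760e+01] w 0.0536 F [-0.6  0.3 -1.6] q [ 45.   9. -20.  93.   3.  79. -78.]
tool shift [1.000e-04 9.000e-04 1.933e-01] turn [-0.0016  0.001   0.0007]
bowl 0.72 [369.2, 133.9, 412.0, 164.3]
lid_a 0.88 [223.9, 263.6, 280.1, 310.3]
lid_a 0.67 [293.7, 206.3, 345.3, 240.4]
pred foot top [394.32771163 137.41195824]
```

Call:
play_rows(
  steps=[
    [[0,0,0.01,0,0,0,0.045],[0,0,0.02,0,0,0,0.045],[0,0,0.025,0,0,0,0.045],[0,0,0.025,0,0,0,0.045],[0,0,0.025,0,0,0,0.045],[0,0,0.025,0,0,0,0.045],[0,0,0.02,0,0,0,0.045],[0,0,0.015,0,0,0,0.045],[0,0,0.01,0,0,0,0.045],[0,0,0.005,0,0,0,0.045],[0,0,0,0,0,0,0.045]],
  ],
)

```text
time_s: 10.0
tool_pos: [0.4903, -0.2844, 0.0287]
tool_rot: [-180.0, 0.0, -12.8]
force: [0.4, 0.5, -0.3]
grip_width: 0.0537
grasp_force: 20.0
```

Call:
play_rows(
  steps=[
    [[0,0,0.002,0,0,0,0.045],[0,0,0.002,0,0,0,0.045],[0,0,0.002,0,0,0,0.045],[0,0,0.001,0,0,0,0.045],[0,0,0.001,0,0,0,0.045],[0,0,0,0,0,0,0.045],[0,0,0,0,0,0,0.045]],
  ],
)

```text
time_s: 10.7
tool_pos: [0.4903, -0.2846, 0.021]
tool_rot: [180.0, -0.0, -12.8]
force: [0.8, 0.4, -0.7]
grip_width: 0.0534
grasp_force: 20.0
```

Call:
play_rows(
  steps=[
    [[0,0,0.001,0,0,0,0.045],[0,0,0.001,0,0,0,0.045],[0,0,0.001,0,0,0,0.045],[0,0,0.001,0,0,0,0.045],[0,0,0,0,0,0,0.045],[0,0,0,0,0,0,0.045]],
  ],
)

```text
time_s: 11.3
tool_pos: [0.4902, -0.2845, 0.0169]
tool_rot: [180.0, 0.0, -12.8]
force: [0.9, 0.2, -1.3]
grip_width: 0.0538
grasp_force: 20.0
```

Call:
play_rows(
  steps=[
    [[0,0,0.001,0,0,0,0.045],[0,0,0.001,0,0,0,0.045],[0,0,0,0,0,0,0.045],[0,0,0,0,0,0,0.045]],
  ],
)

```text
time_s: 11.7
tool_pos: [0.4903, -0.2845, 0.015]
tool_rot: [180.0, -0.0, -12.8]
force: [-0.2, -0.4, 0.1]
grip_width: 0.0535
grasp_force: 20.0
```

```bash
python3 - <<'E'
from h import *
go([.49,-.284,.015],-12.8)
for c in K:
    read_camera(c)
    for n in('bowl','mat'):
        for s in silhouettes(c,n)[:1]:print(c,n,s['p'],s['extent'])
a=np.linspace(0,6.28,60)
for nm,r,z,dz in(('mat',.09,.008,0),('rim',.053,.008,0),('foot',.027,.072,0)):
    p=np.array([proj('side',[.49+r*np.cos(t),-.284+r*np.sin(t),z]) for t in a]);print(nm,p.min(0).round(1),p.max(0).round(1))
E
```

```text
t 11.7 at [ 0.4903 -0.2845  0.015 ] [ 1.7999e+02 -1.0000e-02 -1.2780e+01] w 0.0535 F [-0.2 -0.4  0.1] q [ 44.  18. -19. 105.   7.  58. -81.]
tool shift [-0.0005 -0.0005  0.    ] turn [ 0.0001 -0.0002  0.0003]
side bowl 0.63 [364.5, 188.7, 396.7, 218.3]
side mat 0.84 [351.0, 194.3, 408.6, 227.5]
top bowl 0.27 [384.3, 205.4, 438.0, 271.3]
top mat 0.77 [383.8, 204.7, 438.0, 272.3]
mat [351.1 190. ] [408.8 227.2]
rim [362.8 197.1] [396.8 218.9]
foot [374.1 186.5] [392.  197.5]
```

Call:
play_rows(
  steps=[
    [[0,0,0.001,0,0,0,0.045],[0,0,0,0,0,0,0.045],[0,0,0,0,0,0,0.045]],
  ],
)

```text
time_s: 12.3
tool_pos: [0.4904, -0.2846, 0.015]
tool_rot: [180.0, -0.0, -12.8]
force: [-2.0, 1.0, 4.9]
grip_width: 0.0535
grasp_force: 20.0
```

Call:
play_rows(
  steps=[
    [[0,0,0.001,0,0,0,0.045],[0,0,0,0,0,0,0.045],[0,0,0,0,0,0,0.045]],
  ],
)

```text
time_s: 12.6
tool_pos: [0.4904, -0.2846, 0.0149]
tool_rot: [180.0, -0.0, -12.8]
force: [-5.1, 2.6, 11.4]
grip_width: 0.0533
grasp_force: 20.0
```

Contact. I'll ease the pressure off, release gently and rise.

Call:
play_rows(
  steps=[
    [[0,0,-0.0017,0,0,0,0.045],[0,0,0,0,0,0,0.05],[0,0,0,0,0,0,0.058],[0,0,0,0,0,0,0.066],[0,0,0,0,0,0,0.076],[0,0,0,0,0,0,0.087],[0,0,0,0,0,0,0.087],[0,0,-0.01,0,0,0,0.087],[0,0,-0.02,0,0,0,0.087],[0,0,-0.03,0,0,0,0.087],[0,0,-0.04,0,0,0,0.087],[0,0,-0.04,0,0,0,0.087]],
  ],
)

```text
time_s: 13.8
tool_pos: [0.49, -0.2843, 0.1566]
tool_rot: [-180.0, 0.0, -12.8]
force: [-0.4, -0.5, 0.1]
grip_width: 0.0869
grasp_force: 0.0
```

Call:
play_rows(
  steps=[
    [[0,0,-0.04,0,0,0,0.087],[0,0,-0.04,0,0,0,0.087],[0,0,-0.02,0,0,0,0.087],[0,0,0,0,0,-0.14,0.087],[0,0,0,0,0,-0.14,0.087],[0,0,0,0,0,-0.14,0.087],[0,0,0,0,0,-0.14,0.087],[0,0,0,0,0,-0.14,0.087],[0,0,0,0,0,-0.14,0.087],[0,0,0,0,0,-0.14,0.087],[0,0,0,0,0,-0.14,0.087],[0,0,0,0,0,-0.14,0.087]],
  ],
)

```text
time_s: 15.0
tool_pos: [0.4903, -0.2844, 0.2555]
tool_rot: [180.0, 0.0, 59.7]
force: [0.3, 0.2, -0.5]
grip_width: 0.0871
grasp_force: 0.0
```

Call:
play_rows(
  steps=[
    [[0,0,0,0,0,-0.14,0.087],[0,0,0,0,0,-0.14,0.087],[0,0,0,0,0,-0.03,0.087],[0,0,0,0,0,0,0.087]],
  ],
)

```text
time_s: 15.4
tool_pos: [0.4903, -0.2845, 0.2552]
tool_rot: [180.0, 0.0, 77.0]
force: [-0.3, -0.0, 0.1]
grip_width: 0.0872
grasp_force: 0.0
```

```bash
python3 - <<'E'
from h import *
go([.4626,.0205,.20],77.2)
read_camera('side')
for n in('bowl','mat','loop_a'):
    for s in silhouettes('side',n)[:2]:print(n,s['p'],s['extent'])
E
```

```text
t 15.4 at [ 0.4903 -0.2845  0.2552] [1.7997e+02 2.0000e-02 7.7050e+01] w 0.0872 F [-0.3 -0.   0.1] q [ 50.   8. -26.  88.   4.  85.  12.]
tool shift [ 0.291  -0.0954  0.055 ] turn [ 0.0005  0.0003 -0.0027]
mat 0.79 [348.9, 192.1, 409.9, 228.3]
mat 0.37 [87.8, 259.0, 205.7, 341.8]
loop_a 0.74 [294.2, 205.7, 341.9, 239.9]
```

Call:
play_rows(
  steps=[
    [[0.011,-0.0034,0,0,0,0,0.087],[0.03,-0.01,0,0,0,0,0.087],[0.03,-0.01,0,0,0,0,0.087],[0.03,-0.01,0,0,0,0,0.087],[0.03,-0.01,0,0,0,0,0.087],[0.03,-0.01,0,0,0,0,0.087],[0.03,-0.01,0,0,0,0,0.087],[0.03,-0.01,0,0,0,0,0.087],[0.03,-0.01,0.01,0,0,0,0.087],[0.03,-0.01,0.015,0,0,0,0.087],[0.01,-0.002,0.01,0,0,0,0.087],[0,0,0,0,0,0,0.087]],
  ],
)

```text
time_s: 16.8
tool_pos: [0.4607, 0.0222, 0.2185]
tool_rot: [-179.9, 0.1, 77.4]
force: [0.2, -0.7, 0.2]
grip_width: 0.0871
grasp_force: 0.0
```

```bash
python3 - <<'E'
from h import *
go([.4626,.0205,.131],77.2)
im=read_camera('side')['frame'][:,:,::-1].copy()
for n in('bowl','mat','loop_a'):
    for s in silhouettes('side',n)[:2]:print(n,s['p'],s['extent'])
for X in([.4714,.0591,.167],[.4538,-.0181,.167],[.4626,.0205,.167]):
    print(proj('side',X));cv2.drawMarker(im,tuple(int(round(k)) for k in proj('side',X)),(0,0,255),0,5,1)
cv2.imwrite('pics/z6.png',cv2.resize(im[110:260,250:430],None,fx=4,fy=4,interpolation=cv2.INTER_CUBIC))
E
```

```text
t 16.8 at [0.4607 0.0222 0.2185] [-1.7989e+02  6.0000e-02  7.7370e+01] w 0.0871 F [ 0.2 -0.7  0.2] q [ 38.  -5. -41. 104.  -4.  80. -15.]
tool shift [-0.0012  0.0024  0.0875] turn [-0.0018  0.001   0.003 ]
bowl 0.63 [362.9, 187.5, 395.4, 218.2]
bowl 0.19 [221.8, 267.0, 279.7, 331.8]
mat 0.94 [351.3, 192.5, 410.7, 228.0]
mat 0.26 [198.3, 204.3, 253.7, 240.3]
loop_a 0.73 [292.0, 205.1, 342.8, 240.1]
[318.48485231 227.58332975]
[343.03479202 215.91279619]
[330.94134798 221.66176936]
```

View pics/z6.png

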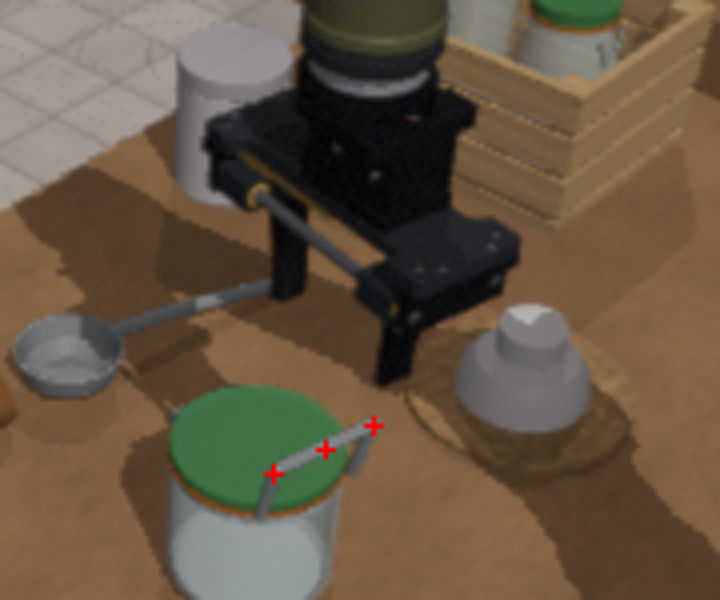

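Bowl is standing upright on its rim on the mat (centre about 523,370 in the zoom). Lid is shut, the bar is at the predicted marks, and the gripper is above and behind it. Now I'll descend to the bar.

Call:
play_rows(
  steps=[
    [[0,0,0.015,0,0,0,0.087],[0,0,0.02,0,0,0,0.087],[0,0,0.025,0,0,0,0.087],[0,0,0.02,0,0,0,0.087],[0,0,0.015,0,0,0,0.087],[0,0,0.008,0,0,0,0.087],[0,0,0,0,0,0,0.087],[0,0,0,0,0,0,0.087]],
  ],
)

```text
time_s: 17.8
tool_pos: [0.4626, 0.0199, 0.1174]
tool_rot: [179.9, -0.0, 77.1]
force: [0.8, 0.7, 0.5]
grip_width: 0.0871
grasp_force: 0.0
```

```bash
python3 - <<'E'
from h import *
go([.4626,.0205,.115],77.2)
tips()
E
```

```text
t 17.8 at [0.4626 0.0199 0.1174] [ 1.7994e+02 -1.0000e-02  7.7110e+01] w 0.0871 F [0.8 0.7 0.5] q [ 37.  -1. -42. 112.  -0.  68. -18.]
tool shift [ 0.0005 -0.0001  0.0024] turn [ 0.001  -0.0002 -0.0015]
pred tip mid [317.4 224.4] seen [(308, 194), (310, 190), (312, 188), (314, 189), (316, 213), (318, 214), (320, 213), (322, 212), (324, 194), (326, 195)]
pred tip mid [342.  247.4] seen [(333, 200), (335, 218), (337, 220), (339, 222), (341, 236), (343, 235), (345, 234), (347, 233), (349, 226), (351, 224)]
```

Call:
play_rows(
  steps=[
    [[0,0,0.002,0,0,0,0.07],[0,0,0,0,0,0,0.055],[0,0,0,0,0,0,0.04],[0,0,0,0,0,0,0.03],[0,0,0,0,0,0,0.022],[0,0,0,0,0,0,0.016],[0,0,0,0,0,0,0.012],[0,0,0,0,0,0,0.008],[0,0,0,0,0,0,0.004],[0,0,0,0,0,0,0.004],[0,0,0,0,0,0,0.004]],
  ],
  force=6,
)

```text
time_s: 18.95
tool_pos: [0.4614, 0.0205, 0.1145]
tool_rot: [-179.9, 0.0, 77.2]
force: [-1.9, 0.3, 1.5]
grip_width: 0.0085
grasp_force: 6.0
```

```bash
python3 - <<'E'
import numpy as np
t=np.r_[np.linspace(0,.1,5),np.linspace(.15,1.6,30),1.64,1.68,1.72,1.75,1.78,1.8,1.82];a=t+np.arctan2(57,125);r=np.hypot(57,125)
q=np.round(2*np.c_[r*(np.cos(a[0])-np.cos(a)),-r*(np.sin(a)-np.sin(a[0]))])/2
for i,d in enumerate(np.diff(q,axis=0)):print(i,t[i+1].round(2),d/1000)
E
```

```text
0 0.02 [ 0.0015 -0.003 ]
1 0.05 [ 0.0015 -0.003 ]
2 0.08 [ 0.0015 -0.003 ]
3 0.1 [ 0.002 -0.003]
4 0.15 [ 0.0035 -0.006 ]
5 0.2 [ 0.004  -0.0055]
6 0.25 [ 0.004  -0.0055]
7 0.3 [ 0.0045 -0.0055]
8 0.35 [ 0.0045 -0.005 ]
9 0.4 [ 0.005  -0.0045]
10 0.45 [ 0.005  -0.0045]
11 0.5 [ 0.0055 -0.0045]
12 0.55 [ 0.0055 -0.004 ]
13 0.6 [ 0.006  -0.0035]
14 0.65 [ 0.006  -0.0035]
15 0.7 [ 0.006 -0.003]
16 0.75 [ 0.0065 -0.003 ]
17 0.8 [ 0.0065 -0.0025]
18 0.85 [ 0.0065 -0.002 ]
19 0.9 [ 0.0065 -0.002 ]
20 0.95 [ 0.0065 -0.0015]
21 1.0 [ 0.007 -0.001]
22 1.05 [ 0.0065 -0.001 ]
23 1.1 [ 0.007  -0.0005]
24 1.15 [0.007 0.   ]
25 1.2 [0.007  0.0005]
26 1.25 [0.0065 0.0005]
27 1.3 [0.007 0.001]
28 1.35 [0.0065 0.001 ]
29 1.4 [0.007  0.0015]
30 1.45 [0.0065 0.002 ]
31 1.5 [0.0065 0.0025]
32 1.55 [0.0065 0.0025]
33 1.6 [0.006  0.0025]
34 1.64 [0.005  0.0025]
35 1.68 [0.005 0.003]
36 1.72 [0.0045 0.003 ]
37 1.75 [0.0035 0.002 ]
38 1.78 [0.003  0.0025]
39 1.8 [0.0025 0.0015]
40 1.82 [0.002 0.002]
```

Call:
play_rows(
  steps=[
    [[0,0,0,0,0,0,0.004],[0,0,0,0,0,0,0.004]],
  ],
  force=25,
)

```text
time_s: 19.15
tool_pos: [0.4614, 0.0205, 0.1146]
tool_rot: [-179.9, 0.0, 77.2]
force: [-1.7, -0.3, 1.6]
grip_width: 0.008
grasp_force: 25.0
```

Call:
play_rows(
  steps=[
    [[0,0.0015,-0.003,0,0,0,0.004],[0,0.0015,-0.003,0,0,0,0.004],[0,0.0015,-0.003,0,0,0,0.004],[0,0.002,-0.003,0,0,0,0.004],[0,0.0035,-0.006,0,0,0,0.004],[0,0.004,-0.0055,0,0,0,0.004]],
  ],
)

```text
time_s: 19.75
tool_pos: [0.4744, 0.0174, 0.1384]
tool_rot: [-179.8, 0.0, 77.2]
force: [-6.0, 1.5, -0.2]
grip_width: 0.0079
grasp_force: 25.0
```

Call:
play_rows(
  steps=[
    [[0,0.004,-0.0055,0,0,0,0.004],[0,0.0045,-0.0055,0,0,0,0.004],[0,0.0045,-0.005,0,0,0,0.004],[0,0.005,-0.0045,0,0,0,0.004],[0,0.005,-0.0045,0,0,0,0.004],[0,0.0055,-0.0045,0,0,0,0.004],[0,0.0055,-0.004,0,0,0,0.004],[0,0.006,-0.0035,0,0,0,0.004]],
  ],
)

```text
time_s: 20.55
tool_pos: [0.5133, 0.0083, 0.1769]
tool_rot: [-179.8, 0.1, 77.2]
force: [-11.1, 1.0, 9.9]
grip_width: 0.0085
grasp_force: 25.0
```

```bash
python3 - <<'E'
from h import *
x=np.array([.975,-.2216,0]);h=np.array([.4614,.0205,.1146])+.125*x-[0,0,.057]
p=get_obs()['tool_pos']-h;print('t 0.6? r',np.hypot(p@x,p[2]),'ang',np.arctan2(p[2],-p@x)-np.arctan2(57,125),p)
read_camera('side')
for n in('loop_a','lid_a'):
    for s in silhouettes('side',n)[:2]:print(n,s['p'],s['extent'])
E
```

```text
t 0.6? r 0.13917368590273807 ang 0.6023304492453347 [-0.06993423  0.01554124  0.11932512]
loop_a 0.88 [289.9, 190.7, 334.5, 222.6]
lid_a 0.81 [219.8, 263.7, 279.1, 308.6]
lid_a 0.56 [292.5, 191.6, 338.2, 218.4]
```

Call:
play_rows(
  steps=[
    [[0,0.005,-0.005,0,0,0,0.004],[0,0.0055,-0.004,0,0,0,0.004],[0,0.0065,-0.003,0,0,0,0.004],[0,0.0065,-0.0025,0,0,0,0.004],[0,0.0065,-0.002,0,0,0,0.004],[0,0.0065,-0.002,0,0,0,0.004]],
  ],
)

```text
time_s: 21.3
tool_pos: [0.5506, -0.0003, 0.1941]
tool_rot: [-180.0, 0.0, 77.1]
force: [-3.9, 0.3, 0.2]
grip_width: 0.0083
grasp_force: 25.0
```

Call:
play_rows(
  steps=[
    [[0,0.0065,-0.0015,0,0,0,0.004],[0,0.007,-0.001,0,0,0,0.004],[0,0.0065,-0.001,0,0,0,0.004],[0,0.007,-0.0005,0,0,0,0.004],[0,0.007,0,0,0,0,0.004],[0,0.007,0.0005,0,0,0,0.004],[0,0.0065,0.0005,0,0,0,0.004]],
  ],
)

```text
time_s: 22.0
tool_pos: [0.5979, -0.0112, 0.1977]
tool_rot: [179.9, 0.0, 77.1]
force: [-3.3, -2.3, 2.8]
grip_width: 0.0079
grasp_force: 25.0
```

Call:
play_rows(
  steps=[
    [[0,0.007,0.001,0,0,0,0.004],[0,0.0065,0.001,0,0,0,0.004],[0,0.007,0.0015,0,0,0,0.004],[0,0.0065,0.002,0,0,0,0.004],[0,0.0065,0.0025,0,0,0,0.004]],
  ],
)

```text
time_s: 22.5
tool_pos: [0.6302, -0.0187, 0.1888]
tool_rot: [179.9, 0.0, 77.1]
force: [-1.7, -4.8, 4.2]
grip_width: 0.0082
grasp_force: 25.0
```

```bash
cat >>h.py <<'E'
def ang():
    x=np.array([.975,-.2216,0]);h=np.array([.4614,.0205,.1146])+.125*x-[0,0,.057]
    p=get_obs()['tool_pos']-h;print('r',np.hypot(p@x,p[2]),'lid',np.arctan2(p[2],-p@x)-np.arctan2(57,125))
E
python3 -c "
from h import *
ang()"
```

```text
r 0.1397807255510608 lid 1.4955004594909025
```

Call:
play_rows(
  steps=[
    [[0,0.0065,0.0025,0,0,0,0.004],[0,0.006,0.0025,0,0,0,0.004],[0,0.005,0.0025,0,0,0,0.004],[0,0.005,0.003,0,0,0,0.004],[0,0.0045,0.003,0,0,0,0.004],[0,0,0,0,0,0,0.004]],
  ],
)

```text
time_s: 23.1
tool_pos: [0.6566, -0.0248, 0.1741]
tool_rot: [179.9, 0.0, 77.1]
force: [-0.0, -5.1, -0.4]
grip_width: 0.008
grasp_force: 25.0
```

Call:
play_rows(
  steps=[
    [[0,0.0018,0.001,0,0,0,0.004],[0,0.0017,0.001,0,0,0,0.004],[0,0.0015,0.001,0,0,0,0.004],[0,0.0015,0.0012,0,0,0,0.004],[0,0,0,0,0,0,0.004]],
  ],
)

```text
time_s: 23.6
tool_pos: [0.6615, -0.026, 0.1704]
tool_rot: [-180.0, 0.1, 77.1]
force: [-2.7, -5.1, 1.7]
grip_width: 0.0082
grasp_force: 25.0
```

```bash
python3 -c "
from h import *
ang()"
```

```text
r 0.13852313190802987 lid 1.7621017479524221
```

Call:
play_rows(
  steps=[
    [[0,0.0015,0.001,0,0,0,0.004],[0,0.0015,0.001,0,0,0,0.004],[0,0,0,0,0,0,0.004]],
  ],
)

```text
time_s: 23.9
tool_pos: [0.6642, -0.0266, 0.1684]
tool_rot: [-179.9, 0.1, 77.1]
force: [-3.0, -4.5, 1.3]
grip_width: 0.008
grasp_force: 25.0
```

Call:
play_rows(
  steps=[
    [[0,0.0012,0.001,0,0,0,0.004],[0,0.0012,0.001,0,0,0,0.004],[0,0,0,0,0,0,0.004]],
  ],
)

```text
time_s: 24.2
tool_pos: [0.6649, -0.0268, 0.1676]
tool_rot: [-179.8, 0.1, 77.2]
force: [-9.8, -5.2, 8.2]
grip_width: 0.008
grasp_force: 25.0
```

```bash
python3 -c "
from h import *
ang()"
```

```text
r 0.13839864481237601 lid 1.7946814653915766
```

Stop reached (about 1.79 rad, resistance up to 13 N). I'll ease off, part the fingers and leave upwards.

Call:
play_rows(
  steps=[
    [[0,-0.0012,-0.001,0,0,0,0.004],[0,0,0,0,0,0,0.004],[0,0,0,0,0,0,0.012],[0,0,0,0,0,0,0.018],[0,0,0,0,0,0,0.024],[0,0,0,0,0,0,0.03],[0,0,0,0,0,0,0.03],[0,0,0,0,0,0,0.03]],
  ],
)

```text
time_s: 25.0
tool_pos: [0.6659, -0.0257, 0.1679]
tool_rot: [180.0, -0.0, 77.2]
force: [-0.8, 0.5, 0.8]
grip_width: 0.0294
grasp_force: 0.0
```

Call:
play_rows(
  steps=[
    [[0,0,-0.003,0,0,0,0.03],[0,0,-0.006,0,0,0,0.03],[0,0,-0.008,0,0,0,0.03],[0,0,-0.01,0,0,0,0.03],[0,0,-0.01,0,0,0,0.03],[0,0,0,0,0,0,0.03]],
  ],
)

```text
time_s: 25.6
tool_pos: [0.6671, -0.0258, 0.2075]
tool_rot: [179.8, -0.0, 77.2]
force: [-0.4, 0.0, 0.7]
grip_width: 0.0302
grasp_force: 0.0
```

```bash
python3 -c "
from h import *
go([.665,-.027,.25],77.2)
read_camera('side')
for n in('loop_a','bowl'):
    for s in silhouettes('side',n)[:2]:print(n,s['p'],s['extent'])
x=np.array([.975,-.2216,0]);h=np.array([.5845,-.007,.110])
for t in(1.6,1.7,1.8):
    a=t+np.arctan2(57,125);q=h+.1374*(-np.cos(a)*x+np.sin(a)*np.array([0,0,1]));print(t,[proj('side',q+s*np.array([.2216,.975,0])*.038).round(1) for s in(1,-1)])"
```

```text
t 25.6 at [ 0.6671 -0.0258  0.2075] [ 1.7979e+02 -4.0000e-02  7.7160e+01] w 0.0302 F [-0.4  0.   0.7] q [ 28.  24. -39.  77.  15.  83. -23.]
tool shift [-0.0016 -0.0016 -0.0425] turn [ 0.0037 -0.0007 -0.0006]
loop_a 0.64 [274.4, 159.7, 316.5, 217.1]
bowl 0.94 [364.4, 186.3, 396.3, 219.5]
1.6 [array([277.6, 169. ]), array([300.9, 160. ])]
1.7 [array([275.1, 168.9]), array([298.2, 159.9])]
1.8 [array([272.8, 169.2]), array([295.7, 160.3])]
```

Call:
play_rows(
  steps=[
    [[0,0,-0.02,0,0,0,0.03],[0,0,-0.03,0,0,0,0.03],[0,0,-0.03,0,0,0,0.03],[0,0,-0.03,0,0,0,0.03],[0,0,-0.01,0,0,0,0.03],[0,0,0,0,0,0,0.03],[0,0,0,0,0,0,0.03]],
  ],
)

```text
time_s: 26.45
tool_pos: [0.6654, -0.0261, 0.323]
tool_rot: [-179.9, 0.0, 77.2]
force: [-0.8, -0.1, 0.0]
grip_width: 0.03
grasp_force: 0.0
```

```bash
python3 -c "
from h import *
go([.665,-.027,.33],77.2)
for c in K:
  read_camera(c)
  for n in('loop_a','bowl','mat','colander','pestle','ladle','lid_b'):
    for s in silhouettes(c,n)[:1+(n=='lid_b')]:print(c,n,round(s['p'],2),s['extent'])
im=read_camera('side')['frame'].astype(int)
# grey bar top edge near predicted end
for row in range(158,174,2):print(row,[tuple(im[row,k]) for k in range(268,282,2)])"
```

```text
t 26.45 at [ 0.6654 -0.0261  0.323 ] [-1.7987e+02  4.0000e-02  7.7180e+01] w 0.03 F [-0.8 -0.1  0. ] q [ 26.  24. -40.  65.  15.  96. -22.]
tool shift [-0.0009 -0.0002 -0.007 ] turn [-0.0023  0.0007 -0.0004]
side loop_a 0.72 [272.7, 157.8, 317.8, 214.1]
side bowl 0.94 [364.6, 189.8, 398.4, 217.5]
side mat 0.76 [351.2, 193.0, 410.3, 230.1]
side colander 0.9 [89.4, 260.9, 203.1, 340.9]
side pestle 0.83 [197.5, 205.7, 253.8, 236.7]
side ladle 0.91 [251.0, 180.8, 318.9, 212.1]
side lid_b 0.75 [274.2, 160.1, 316.3, 214.5]
side lid_b 0.69 [222.4, 262.6, 280.2, 309.9]
top loop_a 0.68 [295.5, 162.4, 343.5, 206.2]
top bowl 0.5 [317.0, 138.6, 320.5, 143.6]
top mat 0.37 [444.9, 227.6, 445.9, 240.2]
top colander 0.75 [97.6, 140.2, 194.4, 220.2]
top pestle 0.9 [245.8, 126.9, 306.5, 147.9]
top ladle 0.6 [314.4, 136.1, 320.9, 146.9]
top lid_b 0.93 [298.1, 162.1, 346.6, 206.1]
top lid_b 0.64 [184.2, 215.7, 233.3, 273.7]
158 [(np.int64(123), np.int64(91), np.int64(62)), (np.int64(125), np.int64(93), np.int64(63)), (np.int64(124), np.int64(92), np.int64(63)), (np.int64(123), np.int64(91), np.int64(61)
[... 1687 characters left out ...]
4(90)), (np.int64(118), np.int64(91), np.int64(70))]
170 [(np.int64(122), np.int64(92), np.int64(63)), (np.int64(127), np.int64(95), np.int64(66)), (np.int64(105), np.int64(85), np.int64(71)), (np.int64(107), np.int64(108), np.int64(108)), (np.int64(114), np.int64(114), np.int64(115)), (np.int64(119), np.int64(92), np.int64(68)), (np.int64(125), np.int64(93), np.int64(65))]
172 [(np.int64(127), np.int64(94), np.int64(64)), (np.int64(127), np.int64(94), np.int64(65)), (np.int64(128), np.int64(95), np.int64(65)), (np.int64(104), np.int64(83), np.int64(68)), (np.int64(103), np.int64(105), np.int64(105)), (np.int64(116), np.int64(115), np.int64(115)), (np.int64(121), np.int64(94), np.int64(71))]
```

```bash
python3 -c "
from cell import *
print(sign_off())"
```

```text
the job is handed in; nothing more can be done
None
```

The bowl is upside down on the cork mat and jar A's lid was swung to its stop and left open at about 1.8 rad. The other jar stayed shut, the colander, pestle and ladle were not touched, and I handed the job in at 26.5 s (no verdict came back).

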